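Put the tiered desk tidy together in size order

ROBOT

A 6-joint arm with a two-finger parallel gripper is mounted at the origin on the work surface. World frame = base frame: x ahead of the robot, y to its left, z up, the work surface at z = 0. Lengths are in m, angles in rad, forces in N, time in s.
With the tool pointing down it reaches from about 0.3 to 0.875 m from the base axis. Payload 6.4 kg.
Tool frame: the origin (TCP) lies midway between the tips of the shut fingers; the grasp point (between the pads) lies 19 mm behind it; z points along the fingers, y is the line along which they close (so a half turn about z gives the same grasp; the last joint's range is limited). The gripper opens to 85 mm and grips with 20 to 120 N. Pads are 22 mm wide; open, the fingers measure 114 mm over their backs; the gripper's body (76 mm by 85 mm) begins 54 mm behind the grasp point. The pads swing forward as they close: fully open they stand 13 mm farther back than shut.
Start: joints at [0.934, 0.181, 1.607, -0, 1.354, -0.206], TCP at [0.24, 0.522, 0.231] pointing down, gripper open.
Joint ranges: [-2.99, 2.99], [-0.89, 2.07], [0.3, 2.58], [-1.14, 4.28], [0, 2.63], [-3.12, 3.12]. Speed limits (rad/s): [2.57, 2.57, 3.01, 3.14, 3.14, 3.14].

INTERFACE

Orientations are given as a unit quaternion [w, x, y, z].
In Python, from bench import * gives the robot as it stands.
- The arm moves only by the tool play_rows, never from a script. Its argument "plan" is a list of rows, each a list of 3 entries, a list of its own where there are three numbers: the finger opening in mm, from 0 to 85.4, then the shift along the tool's x, y, z normalised to -1 to 1, where 1 is 40 cm, then the turn about the tool's z normalised to -1 to 1, where 1 is pi rad. A call has 1 to 10 rows; each row is the pose to reach, as a shift and turn from the pose commanded when the call began, along the tool's axes at that moment, turning the shorter way round; what a row does not reach only later rows make up. A row lasts 1/10 s, in which the tool goes at most 50 mm and 8.59 degrees, less where a joint would pass 70% of its speed; a pose out of reach is approached as far as the arm can. A call with a number of a shift or a turn outside -1 to 1 is refused whole. A call with a gripper value outside its range is refused whole. The fingers move at their own pace and stop on an object; the grip force is fixed at half the most. Time passes only in rows, so rows that repeat a pose let the fingers close. It gives the time, the measured TCP pose, the force, the opening and the grip force at its end, in the units of the state.
- get_obs(): the state, without advancing time (a new reading comes with each control period).
- camera(name): name is "scene" or "top" or "wrist"; returns a dict with "image" (480x640x3 uint8, red, green, blue), "range_z" (480x640 float32, m along the optical axis (not along the pixel's ray), 0 where there is no reading), "intrinsics" (3x3 intrinsics, pixels), "k1" (the pictures are not rectified: a ray, as slopes to the right and down, at radius r is drawn at 1 + k1 r^2 times it, then the intrinsics apply), "rvec" (rotation vector, rad) and "tvec" (3), from world to camera coordinates, as OpenCV has them; the wrist camera has in their place "T_tool_cam" (4x4, takes a point from camera to tool coordinates, whose origin is the TCP and whose axes are the flange's). Camera axes: x right, y down, z forward; pixel columns grow to the right and rows downward; lengths in m; the calibration is good to about 2 mm. A picture is of the moment at which its call begins: read the wrist's pose just before it.
- hand_in(): hands the job in; it is judged then, once.
Trained networks look in a picture, given as the dict that the camera call returned (one of the last four; its "shot" number tells which), for a name from the list of things; names that differ only in an ending like _2 or _b are one class to them, and where a whole thing is asked for, a point or a joint stands for the part that bears it (a point fixed in the world has none). Each returns a list of dicts, best first, with "conf" (0 to 1); they miss things now and then, are a little off and sometimes report something else, mostly with a low value. They report only what shows in the picture. A call takes as long as a camera call. They do not tell look-alikes from the thing itself.
- search_frame(picture, label): "rect" ([centre column, centre row, width, height] in pixels, round what is visible of it).
- masks_of(picture, label): "mask" (480x640 bool, what is visible of it) and "rect" ([centre column, centre row, width, height] in pixels, round what is visible of it).
The state is a dict: "time_s": time; "q": joint angles; "dq": joint speeds; "joint_efforts": joint torques, N m; "eef_pos": TCP position; "eef_rot": TCP orientation; "wrist_force": force on the tool from outside, world axes, zero at the start; "torque": the same for the moment, N m; "opening": opening from 0.0 (shut) to 1.0 (fully open); "grasp_force": force on a finger pad.
Only numpy, scipy, OpenCV 4.12 (cv2) and the standard library are available. Lean on these libraries where they do the work, as an engineer would, in place of code of your own. Each camera call takes 0.05 s, during which the arm holds its last target. There are 200 camera calls.

TASK

The white desk tidy has been put away wrongly: the tall narrow cup stands in the wide dish and the middle cup stands beside it on the desk. Nest the three in size order, the middle cup standing fully down inside the raised ring on the dish's floor and the narrow cup fully down inside the middle cup, all upright. Lower the cups in gently rather than dropping them, leave the dish about where it stands, and do not disturb the stapler, mouse, tape roll or plant.

Things in the scene. Friction and masses are not known exactly. Their poses are not given: they have to be found in the camera images.
- dish: wide low round dish, white stoneware, 130 mm across the rim (124 at the foot), 40 mm high, wall 5 mm, floor 6 mm thick. A plain raised ring stands on its floor, concentric with the dish: inside diameter 70 mm, outside 78 mm, 6 mm high (its top is 12 mm above the desk). Origin: centre of the underside; z up.
- middle_cup: middle cup, white stoneware, straight round cylinder with open top: 64 mm outside diameter (62 at the foot), 80 mm high, wall 4 mm (56 mm inside), floor 5 mm thick. Stands upright on the desk at the start. Origin: centre of the underside; z up along its axis.
- narrow_cup: narrow tall cup, white stoneware, straight round cylinder with open top: 48 mm outside diameter (46 at the foot), 110 mm high, wall 3 mm, floor 5 mm thick. Stands upright on the dish's floor, inside the raised ring, at the start. Origin: centre of the underside; z up along its axis.
- stapler: bystander: black and steel desk stapler, 34 x 130 x 47 mm, long along its y. Origin: centre of the underside.
- mouse: bystander: black computer mouse, 100 x 58 x 32 mm, long along its x. Origin: centre of the underside.
- tape_roll: bystander: roll of clear tape lying flat, 72 mm across, 20 mm high. Origin: centre of the underside.
- plant: bystander: small succulent in a terracotta pot, 84 mm across, pot 72 mm high, leaves to about 110 mm. Origin: centre of the underside.
Things that resemble listed ones, but are neither listed nor needed, are in the scene too. What is shaped like the narrow_cup but orange, purple or yellow is not meant.

How it is judged:
At the end, for the whole second after the job is handed in: Middle cup on the dish's floor inside the ring and narrow cup on the middle cup's floor (each: axes within 6 mm, foot within 2.5 mm of that floor); all three upright within 0.06 rad and at rest; the dish on the desk within 50 mm of where it began (horizontal distance between middle_cup and dish below 0.006 m and z of middle_cup in the frame of dish below 0.0085 m and horizontal distance between narrow_cup and middle_cup below 0.006 m and z of narrow_cup in the frame of middle_cup below 0.0075 m and angle between each of dish, middle_cup, narrow_cup's own z axis and vertical below 0.06 rad and height (world z) of dish below 0.005 m and distance of dish from where it was at the start of the episode below 0.05 m and linear speed of each of dish, middle_cup, narrow_cup below 0.02 m/s); the robot touches nothing.
It fails at once if the middle cup is dropped or slammed into the dish (over 0.6 m/s within its last 40 mm) (horizontal distance between middle_cup and dish below 0.03 m and z of middle_cup in the frame of dish below 0.046 m and linear speed of middle_cup above 0.6 m/s).
It fails at once if the narrow cup is dropped or slammed into the middle cup (over 0.6 m/s within its last 40 mm) (horizontal distance between narrow_cup and middle_cup below 0.03 m and z of narrow_cup in the frame of middle_cup below 0.046 m and linear speed of narrow_cup above 0.6 m/s).
It fails at once if the stapler, mouse, tape roll or plant is moved more than 30 mm or tipped over (distance of any of stapler, mouse, tape_roll, plant from where it was at the start of the episode above 0.03 m or angle between any of stapler, mouse, tape_roll, plant's own z axis and vertical above 0.5 rad).
It fails at once if the dish or a cup is tipped over (angle between any of dish, middle_cup, narrow_cup's own z axis and vertical above 1 rad).
It also fails if it takes over 72 s, if anything falls off the work surface, if the arm or the gripper's body presses on something with over 40 N, if the wrist force passes 120 N, or if a joint passes its speed limit or range.

## Working session

There is one attempt and no reset: what is moved stays moved. The work goes in short steps, Python scripts to look and compute and a tool call to move; the robot and the scene stay as the last step left them, time stands still between calls to the robot, and variables do not carry over. Pictures are saved under pics/ and viewed, at most 10 in all, crops included, and the job is handed in when it is done.

Besides the shell and the picture viewer there is one more tool, called after ">>>" as name(argument=value, ...), one argument or row to a line, values as JSON. play_rows: Moves the arm, as the interface text tells. Its arguments: {"type":"object","properties":{"plan":{"type":"array","items":{"type":"array"}}},"required":["plan"]}

```bash
mkdir -p pics && cat > h.py <<'E'
from bench import *
import numpy as np, cv2
from scipy.spatial.transform import Rotation as R
def pose(c,o=None):
    if 'rvec' in c:
        Rm=cv2.Rodrigues(np.array(c['rvec'],float))[0]; t=np.array(c['tvec'],float).ravel()
        return Rm.T,-Rm.T@t          # cam->world
    q=o['eef_rot']; Rt=R.from_quat([q[1],q[2],q[3],q[0]]).as_matrix(); T=np.array(c['T_tool_cam'])
    return Rt@T[:3,:3], Rt@T[:3,3]+np.array(o['eef_pos'])
def rays(c,uv):
    K=np.array(c['intrinsics'],float); 
    return cv2.undistortPoints(np.array(uv,float).reshape(-1,1,2),K,np.array([c['k1'],0,0,0,0],float)).reshape(-1,2)
def cloud(c,m,o=None):
    z=c['range_z']; v,u=np.nonzero(m&(z>0)); zz=z[v,u]
    r=rays(c,np.c_[u,v]); P=np.c_[r*zz[:,None],zz]; Rm,t=pose(c,o); return P@Rm.T+t
def circ(P):
    A=np.c_[2*P[:,:2],np.ones(len(P))]; s=np.linalg.lstsq(A,(P[:,:2]**2).sum(1),rcond=None)[0]
    return s[0],s[1],np.sqrt(s[2]+s[0]**2+s[1]**2)
def save(n,im): cv2.imwrite('pics/'+n+'.png',cv2.cvtColor(np.ascontiguousarray(im),cv2.COLOR_RGB2BGR))
E
python3 - <<'E'
from h import *
o=get_obs(); print(o['time_s'],o['eef_pos'],o['eef_rot'])
S=camera('scene');T=camera('top')
for nm,c in (('scene',S),('top',T)):
    save(nm,c['image']); print(nm,pose(c)[1],c['intrinsics'][0][0])
    for l in ['dish','middle_cup','narrow_cup','stapler','mouse','tape_roll','plant']:
        for d in masks_of(c,l):
            if d['conf']<.2: continue
            P=cloud(c,d['mask']); 
            if len(P)<10: continue
            zt=np.percentile(P[:,2],97);t=P[P[:,2]>zt-.006]
            print(l,round(d['conf'],2),np.round(d['rect']),'n',len(P),'med',np.round(np.median(P,0),3),'ztop',round(zt,3),'circ',np.round(circ(t),4),d['mask'].sum(),np.median(c['image'][d['mask']],0))
E
```

```text
0.0 [0.2397619  0.52201406 0.23035676] [-3.67629031e-04  2.13751578e-01  9.76887642e-01 -8.14337080e-04]
scene [1.16849501 0.44224817 0.84739869] 530.6276875941785
dish 0.9 [396. 266.  62.  57.] n 1913 med [0.484 0.162 0.016] ztop 0.041 circ [0.4757 0.1542 0.0622] 1916 [250. 247. 243.]
dish 0.54 [399. 249.  29.  54.] n 1148 med [0.49  0.163 0.083] ztop 0.116 circ [0.4749 0.1594 0.0224] 1151 [248. 245. 241.]
middle_cup 0.67 [231. 215.  36.  44.] n 1152 med [ 0.578 -0.201  0.053] ztop 0.08 circ [ 0.5696 -0.2105  0.0298] 1157 [247. 244. 239.]
narrow_cup 0.87 [347. 207.  18.  55.] n 993 med [0.437 0.001 0.076] ztop 0.11 circ [ 0.4232 -0.0058  0.0224] 998 [244. 220.  78.]
narrow_cup 0.79 [342. 292.  24.  55.] n 1259 med [0.636 0.122 0.075] ztop 0.11 circ [0.624  0.1171 0.0224] 1264 [242. 130.  55.]
narrow_cup 0.74 [442. 208.  29.  57.] n 1017 med [0.315 0.178 0.074] ztop 0.11 circ [0.2994 0.174  0.0226] 1021 [127.  59. 165.]
narrow_cup 0.58 [402. 249.  29.  54.] n 1168 med [0.49  0.163 0.082] ztop 0.116 circ [0.4749 0.1595 0.0223] 1172 [248. 245. 241.]
narrow_cup 0.56 [482. 225.  34.  50.
[... 1641 characters left out ...]
 0.11 circ [0.6199 0.1166 0.0221] 699 [221. 123.  67.]
narrow_cup 0.55 [422. 230.  38.  35.] n 1014 med [ 0.57  -0.217  0.034] ztop 0.081 circ [ 0.566  -0.2113  0.0294] 1023 [215. 212. 198.]
stapler 0.94 [326. 128.  54.  40.] n 1183 med [ 0.78  -0.01   0.042] ztop 0.048 circ [ 0.7796 -0.0122  0.0373] 1188 [82. 68. 63.]
mouse 0.77 [509. 257.  32.  46.] n 1218 med [ 0.514 -0.407  0.026] ztop 0.034 circ [ 0.5073 -0.4104  0.0213] 1224 [59. 58. 60.]
tape_roll 0.57 [128. 235.  31.  35.] n 604 med [0.539 0.411 0.018] ztop 0.022 circ [0.5397 0.412  0.0313] 609 [247. 231. 216.]
plant 0.92 [188. 144.  47.  46.] n 1238 med [0.721 0.268 0.072] ztop 0.107 circ [0.7267 0.2718 0.0336] 1245 [172. 171. 106.]
```

View pics/scene.png

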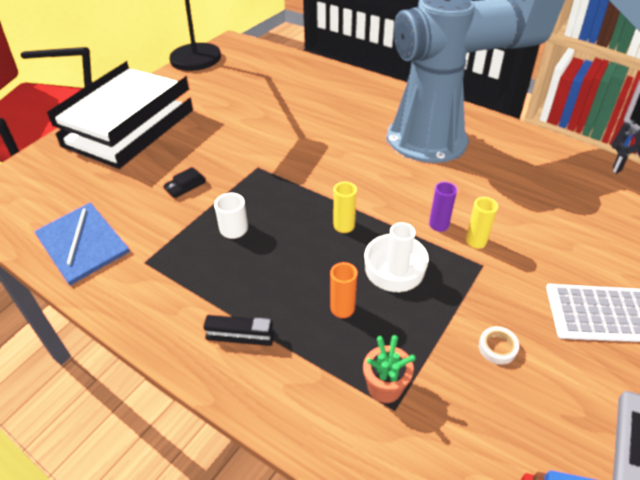

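```bash
python3 - <<'E'
import cv2
a=cv2.imread('pics/top.png')[170:390,140:460]
cv2.imwrite('pics/topc.png',cv2.resize(a,None,fx=2.5,fy=2.5,interpolation=cv2.INTER_CUBIC))
E
```

```text
(no output)
```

View pics/topc.png

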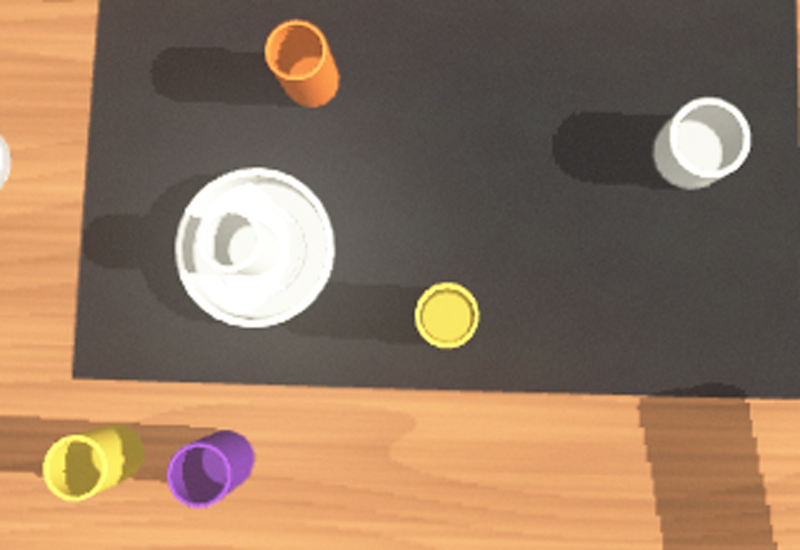

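The scene picture shows these narrow-cup shapes: yellow (347,207), orange (342,292), purple (442,208), yellow (482,225), and white (402,249) standing in the dish. The white one is meant because it is white and in the dish. The enlarged top crop confirms it, with the narrow white cup at (237,243) inside the dish. The middle cup is the only other white one, at scene (231,215). I'll move above the dish for a close look.

>>> play_rows(
  plan=[
    [85, [-0.911, -0.586, -0.25], 0],
    [85, [-0.911, -0.586, -0.25], 0],
    [85, [-0.911, -0.586, -0.25], 0],
    [85, [-0.911, -0.586, -0.25], 0],
    [85, [-0.911, -0.586, -0.25], 0],
    [85, [-0.911, -0.586, -0.25], 0],
    [85, [-0.911, -0.586, -0.25], 0],
    [85, [-0.911, -0.586, -0.25], 0],
    [85, [-0.911, -0.586, -0.25], 0],
    [85, [-0.911, -0.586, -0.25], 0],
  ],
)

```text
time_s: 1.8
eef_pos: [0.4764, 0.1531, 0.3328]
eef_rot: [0.002, 0.217, 0.976, -0.0]
wrist_force: [0.4, 0.8, -0.1]
opening: 0.998
grasp_force: 0.0
```

>>> play_rows(
  plan=[
    [85, [0, 0, 0], 0],
    [85, [0, 0, 0], 0],
    [85, [0, 0, 0], 0],
  ],
)

```text
time_s: 2.1
eef_pos: [0.4725, 0.1585, 0.3309]
eef_rot: [-0.0, 0.213, 0.977, -0.0]
wrist_force: [-0.7, -0.2, 0.7]
opening: 0.994
grasp_force: 0.0
```

```bash
cat >> h.py <<'E'
def rim(c,o,near,zlo,zhi,rmax):
    """circle fits of the points in a height band around a place: outer-edge and all"""
    P=cloud(c,np.ones((480,640),bool),o); d=np.hypot(*(P[:,:2]-near).T)
    m=(P[:,2]>zlo)&(P[:,2]<zhi)&(d<rmax); P=P[m]
    if len(P)<20: return None
    s=circ(P)
    for _ in range(5):
        r=np.abs(np.hypot(P[:,0]-s[0],P[:,1]-s[1])-s[2]); Q=P[r<.006]; s=circ(Q)
    return np.round([*s,np.median(Q[:,2]),len(Q)],4)
def rel(o,p):
    q=o['eef_rot']; return R.from_quat([q[1],q[2],q[3],q[0]]).inv().apply(np.array(p)-o['eef_pos'])/.4
E
python3 - <<'E'
from h import *
o=get_obs(); c=camera('wrist'); save('w1',c['image']); print(o['time_s'],o['eef_pos'],o['eef_rot'],o['q']); print(np.round(c['T_tool_cam'],3))
print(rim(c,o,[.473,.159],.110,.125,.04)); print(rim(c,o,[.475,.155],.035,.045,.08))
print(rim(c,o,[.475,.155],.009,.015,.045))
for l in ('dish','narrow_cup'):
    for d in masks_of(c,l): print(l,d['conf'],d['rect'])
E
```

```text
2.1 [0.47249008 0.15851351 0.33090466] [-3.95883477e-04  2.12765833e-01  9.77103139e-01 -6.87033851e-06] [ 8.49125363e-02 -6.21557245e-02  1.66305961e+00  2.20431836e-04
  1.54144938e+00 -1.05708083e+00]
[[-0.    -0.961 -0.277  0.07 ]
 [ 1.    -0.001  0.001  0.001]
 [-0.001 -0.277  0.961 -0.142]
 [ 0.     0.     0.     1.   ]]
[4.739e-01 1.593e-01 2.220e-02 1.150e-01 4.270e+02]
[4.741e-01 1.537e-01 6.180e-02 3.890e-02 1.299e+03]
[4.630e-01 1.571e-01 2.760e-02 1.080e-02 3.930e+02]
dish 0.68 [313.4, 199.9, 102.5, 103.2]
narrow_cup 0.9 [257.5, 47.1, 53.0, 71.7]
narrow_cup 0.87 [335.3, 315.9, 42.2, 72.2]
narrow_cup 0.71 [174.8, 221.4, 70.8, 56.9]
narrow_cup 0.57 [317.3, 204.7, 40.8, 56.2]
narrow_cup 0.57 [343.2, 26.1, 50.6, 50.4]
```

View pics/w1.png

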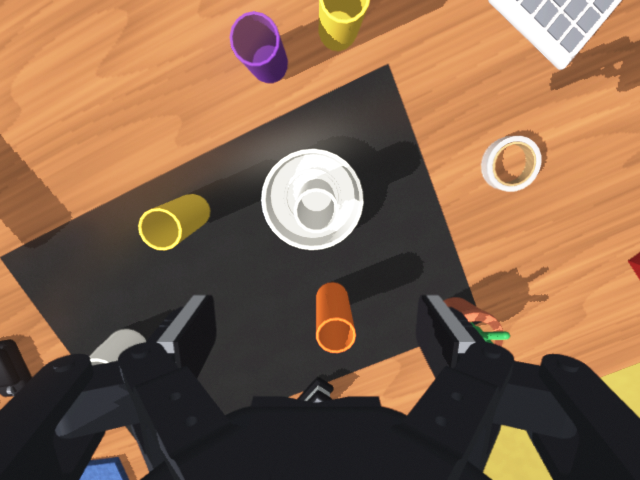

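Wrist view: the white cup rim is at (317,204) inside the dish at (313,200), and its offset agrees with the other views to within 2 mm. I'll go down, grip it and lift.

>>> play_rows(
  plan=[
    [85, [-0.002, 0.003, 0.12], 0],
    [85, [-0.002, 0.003, 0.24], 0],
    [85, [-0.002, 0.003, 0.36], 0],
    [85, [-0.002, 0.003, 0.46], 0],
    [85, [-0.002, 0.003, 0.53], 0],
    [85, [-0.002, 0.003, 0.58], 0],
    [85, [-0.002, 0.003, 0.62], 0],
    [85, [-0.002, 0.003, 0.64], 0],
    [85, [-0.002, 0.003, 0.64], 0],
    [85, [-0.002, 0.003, 0.64], 0],
  ],
)

```text
time_s: 3.25
eef_pos: [0.475, 0.1584, 0.0759]
eef_rot: [0.0, 0.213, 0.977, 0.0]
wrist_force: [-0.6, -0.0, 0.2]
opening: 0.999
grasp_force: 0.0
```

>>> play_rows(
  plan=[
    [50, [0, 0, 0], 0],
    [45, [0, 0, 0], 0],
    [40, [0, 0, 0], 0],
    [30, [0, 0, 0], 0],
    [30, [0, 0, 0], 0],
    [30, [0, 0, 0], 0],
    [30, [0, 0, 0], 0],
  ],
)

```text
time_s: 3.95
eef_pos: [0.4753, 0.158, 0.0764]
eef_rot: [0.001, 0.214, 0.977, 0.0]
wrist_force: [-2.0, -0.5, 4.3]
opening: 0.557
grasp_force: 61.4
```

>>> play_rows(
  plan=[
    [30, [0, 0, -0.03], 0],
    [30, [0, 0, -0.1], 0],
    [30, [0, 0, -0.2], 0],
    [30, [0, 0, -0.3], 0],
    [30, [0, 0, -0.38], 0],
    [30, [-0.09, -0.09, -0.4], 0],
    [30, [-0.18, -0.18, -0.4], 0],
    [30, [-0.26, -0.26, -0.4], 0],
    [30, [-0.33, -0.33, -0.4], 0],
    [30, [-0.376, -0.372, -0.4], 0],
  ],
)

```text
time_s: 4.95
eef_pos: [0.5495, -0.0429, 0.2361]
eef_rot: [0.0, 0.215, 0.977, -0.0]
wrist_force: [0.1, 1.0, -2.0]
opening: 0.55
grasp_force: 62.3
```

>>> play_rows(
  plan=[
    [30, [0, 0, 0.06], 0],
    [30, [0, 0, 0.14], 0],
    [30, [0, 0, 0.22], 0],
    [30, [0, 0, 0.3], 0],
    [30, [0, 0, 0.35], 0],
    [30, [0, 0, 0.38], 0],
    [30, [0, 0, 0.395], 0],
    [30, [0, 0, 0.405], 0],
    [30, [0, 0, 0.41], 0],
    [30, [0, 0, 0.41], 0],
  ],
)

```text
time_s: 5.95
eef_pos: [0.5496, -0.04, 0.072]
eef_rot: [0.001, 0.214, 0.977, -0.0]
wrist_force: [-0.5, 1.2, -2.5]
opening: 0.552
grasp_force: 62.3
```

>>> play_rows(
  plan=[
    [30, [0, 0, 0.002], 0],
    [30, [0, 0, 0.004], 0],
    [30, [0, 0, 0.004], 0],
  ],
)

```text
time_s: 6.25
eef_pos: [0.5496, -0.0401, 0.0704]
eef_rot: [0.001, 0.214, 0.977, -0.0]
wrist_force: [-0.5, -0.3, 2.6]
opening: 0.553
grasp_force: 62.6
```

>>> play_rows(
  plan=[
    [55, [0, 0, 0], 0],
    [65, [0, 0, 0], 0],
    [85, [0, 0, 0], 0],
    [85, [0, 0, 0], 0],
    [85, [0, 0, -0.05], 0],
    [85, [0, 0, -0.15], 0],
    [85, [0, 0, -0.27], 0],
    [85, [0, 0, -0.39], 0],
    [85, [0, 0, -0.5], 0],
    [85, [0, 0, -0.575], 0],
  ],
)

```text
time_s: 7.25
eef_pos: [0.5499, -0.0401, 0.3037]
eef_rot: [0.002, 0.214, 0.977, -0.0]
wrist_force: [0.7, -0.4, -0.1]
opening: 0.993
grasp_force: 0.0
```

>>> play_rows(
  plan=[
    [85, [-0.06, -0.1, 0], 0],
    [85, [-0.12, -0.2, 0], 0],
    [85, [-0.18, -0.3, 0], 0],
    [85, [-0.219, -0.37, 0], 0],
    [85, [-0.219, -0.37, 0], 0],
    [85, [-0.219, -0.37, 0], 0],
    [85, [-0.219, -0.37, 0], 0],
    [85, [-0.219, -0.37, 0], 0],
  ],
)

```text
time_s: 8.05
eef_pos: [0.567, -0.2096, 0.2998]
eef_rot: [0.0, 0.213, 0.977, 0.0]
wrist_force: [0.4, -0.4, -0.2]
opening: 0.995
grasp_force: 0.0
```

```bash
python3 - <<'E'
from h import *
o=get_obs(); c=camera('wrist'); print(o['time_s'],o['eef_pos'],o['eef_rot'])
s=rim(c,o,[.567,-.211],.075,.085,.045); print('middle',s, 'rel', rel(o,[s[0],s[1],.04]))
print('narrow w',rim(c,o,[.55,-.04],.105,.116,.04))
for n in ('scene','top'):
    c=camera(n); print(n,'narrow',rim(c,None,[.55,-.04],.105,.116,.04),'dish',rim(c,None,[.475,.155],.035,.045,.08),'mid',rim(c,None,[.567,-.211],.075,.085,.045))
    print('ring',rim(c,None,[.475,.155],.0095,.015,.05))
E
```

```text
8.05 [ 0.56696619 -0.20963913  0.29981935] [2.85562953e-05 2.12954401e-01 9.77062133e-01 1.03955347e-04]
middle [ 5.689e-01 -2.117e-01  2.970e-02  7.900e-02  6.800e+02] rel [-0.00653257 -0.0028129   0.64954787]
narrow w [ 5.487e-01 -3.980e-02  2.230e-02  1.090e-01  6.480e+02]
scene narrow [ 5.496e-01 -3.900e-02  2.250e-02  1.086e-01  1.330e+02] dish [4.754e-01 1.541e-01 6.230e-02 3.850e-02 4.700e+02] mid [ 5.695e-01 -2.105e-01  2.980e-02  7.820e-02  1.920e+02]
ring [4.747e-01 1.539e-01 3.680e-02 1.150e-02 1.370e+02]
top narrow [ 5.459e-01 -3.900e-02  2.230e-02  1.093e-01  1.170e+02] dish [4.72e-01 1.53e-01 6.17e-02 3.93e-02 4.74e+02] mid [ 5.668e-01 -2.102e-01  2.840e-02  7.940e-02  6.500e+01]
ring [4.714e-01 1.535e-01 3.710e-02 1.170e-02 1.750e+02]
```

>>> play_rows(
  plan=[
    [85, [-0.006, -0.004, 0.12], 0],
    [85, [-0.006, -0.004, 0.24], 0],
    [85, [-0.006, -0.004, 0.36], 0],
    [85, [-0.006, -0.004, 0.46], 0],
    [85, [-0.006, -0.004, 0.53], 0],
    [85, [-0.006, -0.004, 0.58], 0],
    [85, [-0.006, -0.004, 0.62], 0],
    [85, [-0.006, -0.004, 0.65], 0],
    [85, [-0.006, -0.004, 0.65], 0],
    [85, [-0.006, -0.004, 0.65], 0],
  ],
)

```text
time_s: 9.2
eef_pos: [0.5689, -0.2137, 0.0404]
eef_rot: [0.0, 0.214, 0.977, -0.0]
wrist_force: [0.2, 0.1, -0.5]
opening: 0.992
grasp_force: 0.0
```

>>> play_rows(
  plan=[
    [70, [0, 0, 0], 0],
    [60, [0, 0, 0], 0],
    [50, [0, 0, 0], 0],
    [45, [0, 0, 0], 0],
    [45, [0, 0, 0], 0],
    [45, [0, 0, 0], 0],
    [45, [0, 0, 0], 0],
  ],
)

```text
time_s: 9.9
eef_pos: [0.5697, -0.2141, 0.0415]
eef_rot: [0.002, 0.214, 0.977, -0.001]
wrist_force: [0.7, 0.9, 4.9]
opening: 0.727
grasp_force: 66.2
```

>>> play_rows(
  plan=[
    [45, [0, 0, -0.03], 0],
    [45, [0, 0, -0.1], 0],
    [45, [0, 0, -0.2], 0],
    [45, [0, 0, -0.3], 0],
    [45, [0, 0, -0.4], 0],
    [45, [0.06, 0.07, -0.4], 0],
    [45, [0.12, 0.145, -0.4], 0],
    [45, [0.18, 0.22, -0.4], 0],
    [45, [0.24, 0.295, -0.4], 0],
    [45, [0.3, 0.3675, -0.4], 0],
  ],
)

```text
time_s: 10.9
eef_pos: [0.5198, -0.0283, 0.2002]
eef_rot: [0.0, 0.214, 0.977, 0.0]
wrist_force: [1.4, 0.0, -2.5]
opening: 0.724
grasp_force: 66.0
```

>>> play_rows(
  plan=[
    [45, [0.06, 0.07, 0], 0],
    [45, [0.12, 0.145, 0], 0],
    [45, [0.18, 0.22, 0], 0],
    [45, [0.24, 0.295, 0], 0],
    [45, [0.28, 0.35, 0], 0],
    [45, [0.298, 0.3675, 0], 0],
    [45, [0.298, 0.3675, 0.08], 0],
    [45, [0.298, 0.3675, 0.14], 0],
    [45, [0.298, 0.3675, 0.14], 0],
    [45, [0.298, 0.3675, 0.14], 0],
  ],
)

```text
time_s: 11.9
eef_pos: [0.4738, 0.153, 0.1441]
eef_rot: [-0.0, 0.214, 0.977, -0.0]
wrist_force: [0.4, 0.0, -1.2]
opening: 0.726
grasp_force: 66.3
```

```bash
python3 - <<'E'
from h import *
o=get_obs(); print(o['time_s'],o['eef_pos'],o['eef_rot'],o['opening'],o['grasp_force'])
p=o['eef_pos']; zr=p[2]+.04
for n in ('wrist','scene','top'):
    c=camera(n); oo=o if n=='wrist' else None
    save('hold_'+n,c['image'])
    P=cloud(c,np.ones((480,640),bool),oo); d=np.hypot(*(P[:,:2]-p[:2]).T)
    m=(d<.036)&(P[:,2]>p[2]-.035)&(P[:,2]<p[2]-.01); Q=P[m]
    print(n,'side',len(Q), circ(Q) if len(Q)>20 else '', 'rim',rim(c,oo,p[:2],zr-.006,zr+.006,.045),'dish',rim(c,oo,[.475,.154],.035,.045,.08))
E
```

```text
11.9 [0.47382278 0.15302682 0.14406668] [-3.18945670e-04  2.14047173e-01  9.76823252e-01 -2.02110055e-04] 0.726342196082689 66.25962713733315
wrist side 3935 (np.float64(0.4713967274478037), np.float64(0.15536178301903186), np.float64(0.02963031954841288)) rim [4.725e-01 1.545e-01 3.020e-02 1.818e-01 6.385e+03] dish [4.739e-01 1.537e-01 6.170e-02 3.900e-02 2.631e+03]
scene side 302 (np.float64(0.47469594387339487), np.float64(0.1550176122971117), np.float64(0.030854402263478672)) rim [4.745e-01 1.539e-01 3.050e-02 1.826e-01 1.900e+02] dish [4.754e-01 1.540e-01 6.230e-02 3.870e-02 3.810e+02]
top side 29 (np.float64(0.46993715974415134), np.float64(0.15039798369639898), np.float64(0.028112891827340263)) rim [4.860e-01 1.318e-01 6.500e-03 1.834e-01 2.700e+01] dish [4.718e-01 1.527e-01 6.160e-02 3.910e-02 2.620e+02]
```

The cup axis is within about 1 mm of the dish axis in both the scene and wrist views. I'll correct for that and lower slowly.

>>> play_rows(
  plan=[
    [45, [-0.003, 0, 0.03], 0],
    [45, [-0.003, 0, 0.07], 0],
    [45, [-0.003, 0, 0.11], 0],
    [45, [-0.003, 0, 0.14], 0],
    [45, [-0.003, 0, 0.17], 0],
    [45, [-0.003, 0, 0.19], 0],
    [45, [-0.003, 0, 0.205], 0],
    [45, [-0.003, 0, 0.215], 0],
    [45, [-0.003, 0, 0.22], 0],
    [45, [-0.003, 0, 0.22], 0],
  ],
)

```text
time_s: 13.05
eef_pos: [0.475, 0.1531, 0.0557]
eef_rot: [0.0, 0.214, 0.977, 0.0]
wrist_force: [-0.5, -1.0, -2.1]
opening: 0.727
grasp_force: 66.3
```

>>> play_rows(
  plan=[
    [45, [0, 0, 0.005], 0],
    [45, [0, 0, 0.01], 0],
    [45, [0, 0, 0.014], 0],
    [45, [0, 0, 0.018], 0],
    [45, [0, 0, 0.018], 0],
  ],
)

```text
time_s: 13.55
eef_pos: [0.4747, 0.1531, 0.0482]
eef_rot: [-0.0, 0.214, 0.977, -0.0]
wrist_force: [0.6, -1.5, -1.3]
opening: 0.723
grasp_force: 66.3
```

>>> play_rows(
  plan=[
    [45, [0, 0, 0.0025], 0],
    [45, [0, 0, 0.005], 0],
    [45, [0, 0, 0.005], 0],
  ],
)

```text
time_s: 13.85
eef_pos: [0.4752, 0.1531, 0.0475]
eef_rot: [0.0, 0.214, 0.977, -0.0]
wrist_force: [-4.4, 0.7, 8.8]
opening: 0.727
grasp_force: 67.4
```

>>> play_rows(
  plan=[
    [66, [0, 0, 0], 0],
    [72, [0, 0, 0], 0],
    [85, [0, 0, 0], 0],
    [85, [0, 0, 0], 0],
    [85, [0, 0, -0.05], 0],
    [85, [0, 0, -0.15], 0],
    [85, [0, 0, -0.27], 0],
    [85, [0, 0, -0.39], 0],
    [85, [0, 0, -0.51], 0],
    [85, [0, 0, -0.62], 0],
  ],
)

```text
time_s: 14.85
eef_pos: [0.4748, 0.1531, 0.297]
eef_rot: [0.001, 0.214, 0.977, 0.0]
wrist_force: [1.3, 0.6, -0.3]
opening: 0.998
grasp_force: 0.0
```

>>> play_rows(
  plan=[
    [85, [0, 0, 0], 0],
    [85, [0, 0, 0], 0],
  ],
)

```text
time_s: 15.05
eef_pos: [0.4754, 0.1531, 0.2955]
eef_rot: [0.001, 0.214, 0.977, 0.0]
wrist_force: [-0.2, 0.7, -0.4]
opening: 0.997
grasp_force: 0.0
```

```bash
python3 - <<'E'
from h import *
o=get_obs(); print(o['time_s'],o['eef_pos'])
for n in ('wrist','scene','top'):
    c=camera(n); oo=o if n=='wrist' else None
    print(n,'mid',rim(c,oo,[.475,.154],.08,.092,.045),'dish',rim(c,oo,[.475,.154],.035,.045,.08),'narrow',rim(c,oo,[.549,-.04],.105,.116,.04))
    if n=='wrist': save('w2',c['image'][80:320,160:480].repeat(2,0).repeat(2,1))
E
```

```text
15.05 [0.47540276 0.1531377  0.29547619]
wrist mid [4.745e-01 1.550e-01 2.960e-02 8.500e-02 7.400e+02] dish [4.741e-01 1.537e-01 6.180e-02 3.900e-02 1.551e+03] narrow None
scene mid [4.759e-01 1.552e-01 3.000e-02 8.430e-02 2.330e+02] dish [4.754e-01 1.541e-01 6.240e-02 3.870e-02 3.770e+02] narrow [ 5.497e-01 -3.880e-02  2.230e-02  1.087e-01  1.300e+02]
top mid [4.718e-01 1.544e-01 3.000e-02 8.530e-02 1.150e+02] dish [4.719e-01 1.528e-01 6.160e-02 3.930e-02 4.110e+02] narrow [ 5.458e-01 -3.910e-02  2.230e-02  1.093e-01  1.240e+02]
```

View pics/w2.png

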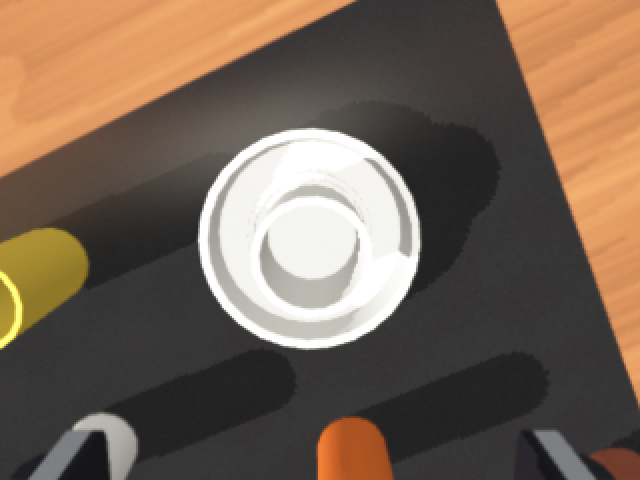

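The crop shows the middle cup at (312,258) seated inside the ring: its rim is at about 85 mm and about 1 mm off the dish axis. Next is the narrow cup.

>>> play_rows(
  plan=[
    [85, [-0.08, -0.08, 0], 0],
    [85, [-0.16, -0.16, 0], 0],
    [85, [-0.24, -0.24, 0], 0],
    [85, [-0.32, -0.32, 0], 0],
    [85, [-0.367, -0.361, 0], 0],
    [85, [-0.367, -0.361, 0], 0],
    [85, [-0.367, -0.361, 0.1], 0],
    [85, [-0.367, -0.361, 0.2], 0],
    [85, [-0.367, -0.361, 0.3], 0],
    [85, [-0.367, -0.361, 0.38], 0],
  ],
)

```text
time_s: 16.2
eef_pos: [0.5457, -0.0378, 0.1387]
eef_rot: [-0.002, 0.213, 0.977, 0.0]
wrist_force: [0.4, 0.9, 0.3]
opening: 0.995
grasp_force: 0.0
```

>>> play_rows(
  plan=[
    [85, [0, 0, 0.07], 0],
    [85, [0, 0, 0.12], 0],
    [85, [0, 0, 0.155], 0],
    [85, [0, 0, 0.168], 0],
    [85, [0, 0, 0.168], 0],
    [60, [0, 0, 0.168], 0],
    [45, [0, 0, 0.168], 0],
    [30, [0, 0, 0.168], 0],
    [30, [0, 0, 0.168], 0],
    [30, [0, 0, 0.168], 0],
  ],
)

```text
time_s: 17.2
eef_pos: [0.5491, -0.0398, 0.0768]
eef_rot: [0.001, 0.214, 0.977, -0.0]
wrist_force: [-1.0, 0.2, 6.1]
opening: 0.551
grasp_force: 62.0
```

>>> play_rows(
  plan=[
    [30, [0, 0, 0], 0],
    [30, [0, 0, 0], 0],
    [30, [0, 0, 0], 0],
  ],
)

```text
time_s: 17.5
eef_pos: [0.5491, -0.0398, 0.0768]
eef_rot: [0.001, 0.214, 0.977, -0.0]
wrist_force: [-0.8, 0.8, 5.4]
opening: 0.549
grasp_force: 62.0
```

>>> play_rows(
  plan=[
    [30, [0, 0, -0.03], 0],
    [30, [0, 0, -0.1], 0],
    [30, [0, 0, -0.2], 0],
    [30, [0, 0, -0.3], 0],
    [30, [0, 0, -0.36], 0],
    [30, [0.08, 0.08, -0.36], 0],
    [30, [0.16, 0.16, -0.36], 0],
    [30, [0.24, 0.24, -0.36], 0],
    [30, [0.32, 0.315, -0.36], 0],
    [30, [0.371, 0.365, -0.36], 0],
  ],
)

```text
time_s: 18.5
eef_pos: [0.4723, 0.1576, 0.2198]
eef_rot: [-0.0, 0.213, 0.977, 0.0]
wrist_force: [1.0, 0.5, -1.6]
opening: 0.551
grasp_force: 62.2
```

>>> play_rows(
  plan=[
    [30, [0, 0, 0.03], 0],
    [30, [0, 0, 0.06], 0],
    [30, [0, 0, 0.085], 0],
    [30, [0, 0, 0.085], 0],
    [30, [0, 0, 0.085], 0],
    [30, [0, 0, 0.085], 0],
  ],
)

```text
time_s: 19.1
eef_pos: [0.4747, 0.1546, 0.1856]
eef_rot: [0.0, 0.214, 0.977, 0.0]
wrist_force: [-0.2, 0.2, -1.6]
opening: 0.546
grasp_force: 62.2
```

```bash
python3 - <<'E'
from h import *
o=get_obs(); print(o['time_s'],o['eef_pos'],o['eef_rot'],o['opening'],o['grasp_force'])
p=o['eef_pos']; zr=p[2]+.033
for n in ('wrist','scene','top'):
    c=camera(n); oo=o if n=='wrist' else None
    print(n,'rim',rim(c,oo,p[:2],zr-.004,zr+.004,.03),'dish',rim(c,oo,[.475,.154],.035,.045,.08),'mid',rim(c,oo,[.475,.154],.08,.092,.045))
    P=cloud(c,np.ones((480,640),bool),oo); m=(np.hypot(*(P[:,:2]-p[:2]).T)<.03)&(P[:,2]<p[2]-.01)&(P[:,2]>p[2]-.07); print('side',m.sum(),circ(P[m]) if m.sum()>30 else '')
E
```

```text
19.1 [0.47471011 0.15457669 0.18561327] [2.30003832e-04 2.14329986e-01 9.76761282e-01 4.01420223e-05] 0.5461855952012278 62.21378780901432
wrist rim [4.740e-01 1.557e-01 2.260e-02 2.178e-01 4.336e+03] dish [4.740e-01 1.536e-01 6.170e-02 3.900e-02 2.217e+03] mid [4.743e-01 1.550e-01 2.960e-02 8.500e-02 8.770e+02]
side 4405 (np.float64(0.47323929552291877), np.float64(0.15589135581102911), np.float64(0.022296381941046977))
scene rim [4.751e-01 1.552e-01 2.300e-02 2.180e-01 1.320e+02] dish [4.754e-01 1.541e-01 6.240e-02 3.870e-02 3.760e+02] mid [4.759e-01 1.552e-01 3.000e-02 8.440e-02 1.550e+02]
side 562 (np.float64(0.47495278955146225), np.float64(0.1554255534806008), np.float64(0.023115928397402195))
top rim None dish [4.719e-01 1.526e-01 6.150e-02 3.920e-02 3.100e+02] mid [4.720e-01 1.547e-01 2.990e-02 8.540e-02 9.100e+01]
side 64 (np.float64(0.47207402165230916), np.float64(0.15600131182061083), np.float64(0.023794449137133685))
```

>>> play_rows(
  plan=[
    [30, [-0.002, 0, 0.03], 0],
    [30, [-0.002, 0, 0.06], 0],
    [30, [-0.002, 0, 0.09], 0],
    [30, [-0.002, 0, 0.12], 0],
    [30, [-0.002, 0, 0.145], 0],
    [30, [-0.002, 0, 0.17], 0],
    [30, [-0.002, 0, 0.195], 0],
    [30, [-0.002, 0, 0.215], 0],
    [30, [-0.002, 0, 0.228], 0],
    [30, [-0.002, 0, 0.228], 0],
  ],
)

```text
time_s: 20.25
eef_pos: [0.4743, 0.1548, 0.0933]
eef_rot: [-0.001, 0.214, 0.977, -0.0]
wrist_force: [-0.5, 0.4, -2.8]
opening: 0.553
grasp_force: 62.2
```

>>> play_rows(
  plan=[
    [30, [0, 0, 0.004], 0],
    [30, [0, 0, 0.008], 0],
    [30, [0, 0, 0.012], 0],
    [30, [0, 0, 0.015], 0],
    [30, [0, 0, 0.015], 0],
  ],
)

```text
time_s: 20.75
eef_pos: [0.4748, 0.1549, 0.088]
eef_rot: [-0.0, 0.214, 0.977, -0.0]
wrist_force: [0.2, 0.5, -2.1]
opening: 0.55
grasp_force: 62.2
```

>>> play_rows(
  plan=[
    [30, [0, 0, 0.0025], 0],
    [30, [0, 0, 0.004], 0],
    [30, [0, 0, 0.004], 0],
  ],
)

```text
time_s: 21.05
eef_pos: [0.4753, 0.1548, 0.0878]
eef_rot: [0.0, 0.214, 0.977, -0.0]
wrist_force: [-2.8, -1.6, 9.7]
opening: 0.552
grasp_force: 63.3
```

It touches the floor at the expected height. I'll release and back away.

>>> play_rows(
  plan=[
    [50, [0, 0, 0], 0],
    [56, [0, 0, 0], 0],
    [75, [0, 0, 0], 0],
    [85, [0, 0, 0], 0],
    [85, [0, 0, 0], 0],
    [85, [0, 0, -0.05], 0],
    [85, [0, 0, -0.15], 0],
    [85, [0, 0, -0.27], 0],
    [85, [0, 0, -0.39], 0],
    [85, [0, 0, -0.5], 0],
  ],
)

```text
time_s: 22.05
eef_pos: [0.4748, 0.1549, 0.2889]
eef_rot: [0.001, 0.214, 0.977, 0.0]
wrist_force: [0.4, -0.4, -0.2]
opening: 0.99
grasp_force: 0.0
```

>>> play_rows(
  plan=[
    [85, [0, 0, 0], 0],
    [85, [0, 0, 0], 0],
    [85, [0, 0, 0], 0],
  ],
)

```text
time_s: 22.35
eef_pos: [0.474, 0.1548, 0.2849]
eef_rot: [-0.001, 0.214, 0.977, -0.0]
wrist_force: [-0.5, -0.5, -0.1]
opening: 0.994
grasp_force: 0.0
```

```bash
python3 - <<'E'
from h import *
o=get_obs(); print(o['time_s'],o['eef_pos'],o['wrist_force'])
for n in ('wrist','scene','top'):
    c=camera(n); oo=o if n=='wrist' else None
    print(n,'nar',rim(c,oo,[.475,.155],.114,.128,.035),'mid',rim(c,oo,[.475,.154],.08,.092,.045),'dish',rim(c,oo,[.475,.154],.035,.045,.08))
    if n=='scene': save('end',c['image'][140:420,160:560].repeat(2,0).repeat(2,1))
E
```

```text
22.35 [0.47396274 0.15477832 0.28487243] [-0.5029408  -0.46793197 -0.13844494]
wrist nar [4.751e-01 1.554e-01 2.220e-02 1.199e-01 6.070e+02] mid [4.715e-01 1.560e-01 2.750e-02 8.510e-02 6.530e+02] dish [4.741e-01 1.536e-01 6.180e-02 3.890e-02 1.619e+03]
scene nar [4.763e-01 1.556e-01 2.240e-02 1.193e-01 1.780e+02] mid [4.783e-01 1.563e-01 2.650e-02 8.520e-02 2.590e+02] dish [4.757e-01 1.541e-01 6.230e-02 3.880e-02 3.850e+02]
top nar [4.719e-01 1.550e-01 2.280e-02 1.202e-01 3.700e+01] mid [4.718e-01 1.549e-01 2.990e-02 8.510e-02 1.150e+02] dish [4.720e-01 1.528e-01 6.160e-02 3.920e-02 4.070e+02]
```

View pics/end.png

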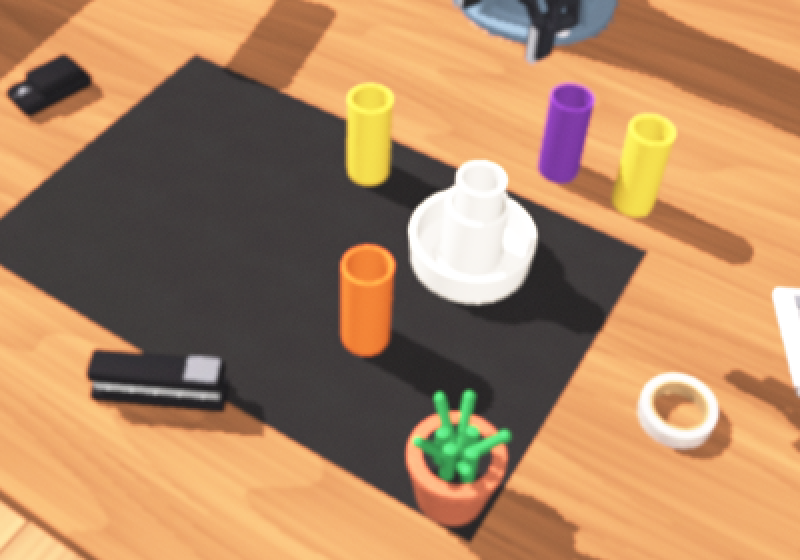

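The final crop shows the three nested upright at (475,230). The narrow rim is at about 120 mm, the middle rim at 85 mm and the dish rim at 39 mm, with the axes within about 2 mm and the bystanders in place.

```bash
python3 -c "
from bench import *
print(hand_in())"
```

```text
the job is handed in; nothing more can be done
None
```

I nested the three pieces in size order, upright in the dish with axes within about 2 mm by camera, and handed the job in at about 22.5 s of the 72 s allowed; the hand-in returned no verdict.

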